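Lock the focus of a camera coupler in its holding block

ROBOT

A 6-joint arm with a two-finger parallel gripper is mounted at the origin on a cart in front of the work surface, level with it; the furniture and walls round the work are solid. World frame = base frame: x ahead of the robot, y to its left, z up, the work surface at z = 0. Lengths are in mm, angles in rad, forces in N, time in s.
With the tool pointing down it reaches from about 300 to 950 mm from the base axis. Payload 3.1 kg.
Tool frame: the origin (TCP) lies between the finger pads; the fingertips stand r.finger_overhang ahead of it and the grasp point (between the pads) is the TCP (r.finger_overhang is the distance from the TCP to the fingertips, in mm); z points along the fingers, y is the line along which they close (so a half turn about z gives the same grasp; the last joint's range is limited). The gripper opens to 85 mm and grips with 20 to 120 N. Pads are 22 mm wide; open, the fingers measure 114 mm over their backs; the gripper's body (76 mm by 85 mm) begins 54 mm behind the grasp point. The pads swing forward as they close: fully open they stand 13 mm farther back than shut.
Start: joints at [1.183, 0.308, 1.634, -0, 1.2, -0.07], TCP at [195.324, 593.701, 250.272] pointing down, gripper open.
Joint ranges: [-3.06, 3.06], [-0.79, 1.96], [0.05, 2.63], [-1.19, 4.34], [0.05, 2.64], [-2.94, 2.94]. Speed limits (rad/s): [2.79, 2.79, 3.14, 3.14, 3.14, 3.14].

INTERFACE

Orientations are given as [roll, pitch, yaw] about the fixed x, y, z axes, in that order (R = Rz(yaw) Ry(pitch) Rx(roll)).
In Python, from station import r, imaging gives the robot as it stands. Calls block until the motion is done:
- r.move_pose(position, orientation): joint-space move of the TCP to a pose.
- r.move_straight(position, ori=None, rate=150, guard=None): straight line of the TCP; ori=None keeps the orientation; rate is the mean speed in mm/s. With guard (N) it stops when the force on the tool has changed by that much, and returns True; else False.
- r.movej(angles): joint-space move.
- r.ungrasp() and r.grab(force=None): open the fingers fully, or close them until they stop; force is the grip in N (None keeps the last).
- r.sleep(seconds).
- r.ik(position, orientation): joint angles nearest the present ones, or None.
- r.observe(): the state.
- imaging.capture(name): name is "side" or "top"; returns the picture (480x640x3 uint8, blue, green, red); there is no depth.
- imaging.camera_params(name): a dict with "camera_matrix" (3x3 intrinsics, pixels), "dist_coeffs" ([k1, k2, p1, p2, k3] as OpenCV has them; the pictures are not rectified), "rvec" (rotation vector, rad) and "tvec" (3), from world to camera coordinates, as OpenCV has them. Camera axes: x right, y down, z forward; pixel columns grow to the right and rows downward; lengths in mm; the calibration is good to about 2 mm. A picture is of the moment at which its call begins. camera_params takes no time and is no camera call.
A pose or a line that the arm cannot do raises r.IKError and nothing moves.
- r.job_done(): hands the job in; it is judged then, once.
The state is a dict: "clock": time; "joints": joint angles; "joint_velocities": joint speeds; "tau": joint torques, N m; "ee_pos": TCP position; "eef_rot": TCP orientation; "wrist_force": force on the tool from outside, world axes, zero at the start; "torque": the same for the moment, N m; "grip_width": finger opening in mm; "grip_force": force on a finger pad.
Only numpy, scipy, OpenCV 4.12 (cv2) and the standard library are available. Lean on these libraries where they do the work, as an engineer would, in place of code of your own. Each camera call takes 0.05 s, during which the arm holds its last target. There are 200 camera calls.

TASK

The focus of the microscope's camera coupler has just been set, but its knurled lock ring is still loose. Gently stand the coupler fully home in the slot of the holding block, so that its barrel cannot turn, then tighten the lock ring clockwise until it is finger-tight against the focusing sleeve, without letting the sleeve creep off its mark. Leave the coupler standing in the block, and the other things on the desk where they are.

Things in the scene. Friction and masses are not known exactly. Their poses are not given: they have to be found in the camera images.
- coupler: Camera coupler standing upright on the worktop: its barrel, which carries the sleeve and ring; 0.30 kg, 70 mm high. Origin: centre of its underside; z up its axis, x across the two flats. From the bottom: bare-metal tang, metal flange 48 mm across (15 to 20 mm up), black ribbed focusing sleeve 56 mm across (21 to 46 mm up; carry it by this), lock ring, dark neck 29 mm across.
- coupler_foot (a point): Centre of the underside of the coupler's tang, axes as the coupler's. The tang is 15 mm high, 30 mm across the flats (x) and 36 mm long (y); its lowest 4 mm are 1.1 mm narrower a side as a lead. A half turn about z makes no difference to the fit.
- coupler_top (a point): Centre of the top of the coupler's neck, 70 mm above its underside. Two white ticks on this top face lie at the coupler's +y and -y: the line through them is parallel to the flats.
- lock_ring: Knurled metal lock ring, 50 mm across, 47 to 64.5 mm above the coupler's underside. Origin: the coupler's. Clockwise from above tightens. It is 0.45 to 1.6 rad loose, nothing shows how much: it runs with a drag of 0.08 N m on the barrel, then climbs by some 4 N m a rad where it bears on the sleeve. 0.2 to 0.3 N m is finger-tight; from 0.38 N m it drags the sleeve round. It stays where left.
- focus_sleeve (a joint): Turn of the focusing sleeve on the barrel, rad, clockwise from above positive; 0 where the focus is set, with the red line at the sleeve's lower edge over the red line on the flange (coupler's -x side). Stiff: it slips at 0.38 N m.
- holding_block: Aluminium holding block, 82 x 74 mm, on a dark steel base plate 124 x 96 x 6 mm bolted to the worktop. Origin: centre of its underside, z up. Its flat top is 34 mm up, with a slot in the middle. When home, the coupler's flange lies on this top and the coupler's underside is 19 mm above the worktop.
- slot_mouth (a point): Centre of the mouth of the slot for the tang, level with the block's top; axes as the block's. The slot is rectangular, 31.5 mm along x, 37.5 mm along y, 15.5 mm deep; two black lines on the top face lie beyond its +y and -y ends.
- spare_objective: white and black spare microscope objective, 34 mm across, 46 mm high, standing behind the block; bystander; origin at the centre of its underside
- lens_cap: flat black lens cap, 53 mm across, 13 mm high; bystander; origin at the centre of its underside
- sticky_pad: pad of yellow notes, 50 x 50 x 14 mm; bystander; origin at the centre of its underside
- hex_keys: red folding hex key set, 22 x 90 x 17 mm; bystander; origin at the centre of its underside
- loupe: black eye loupe, 35 mm across, 31 mm high; bystander; origin at the centre of its underside
- blower: black rubber dust blower with a red nozzle, 51 x 120 x 51 mm; bystander; origin at the centre of its underside
- tweezers: steel tweezers, 14 x 122 x 9 mm; bystander; origin at the centre of its underside

How it is judged (in metres and radians):
On the way, in this order (a step that is already met when the one before it is completed fails the run):
1. the coupler stands fully home in the slot of the holding block (z of coupler_foot in the frame of slot_mouth below -0.0125 m and horizontal distance between coupler_foot and slot_mouth below 0.004 m and angle between coupler's own z axis and vertical below 0.06 rad), for 0.2 s.
2. with the coupler in the block, the lock ring has been turned until it bears firmly on the focusing sleeve (all of step 1 and contact force between lock_ring and coupler above 4 N), for 0.2 s.
At the end, for the whole second after the job is handed in: The coupler stands at rest, upright and fully home in the block's slot (within 2.5 mm of its full depth, tilt under 0.06 rad), its lock ring stays tight on the sleeve (still pressing on it with over 2 N), and the sleeve is within 0.02 rad of its mark (all of step 1 and contact force between lock_ring and coupler above 2 N and not (value of joint focus_sleeve above 0.02 rad or value of joint focus_sleeve below -0.02 rad) and linear speed of coupler below 0.01 m/s); the robot touches nothing.
It fails at once if the focusing sleeve is turned more than 0.02 rad off its mark (the ring overtightened, or the sleeve twisted on the barrel) (value of joint focus_sleeve above 0.02 rad or value of joint focus_sleeve below -0.02 rad).
It fails at once if the coupler is rammed or wrenched against the holding block with more than 60 N (contact force between coupler and holding_block above 60 N).
It fails at once if a bystander is moved more than 30 mm (distance of any of spare_objective, lens_cap, sticky_pad, hex_keys, loupe, blower, tweezers from where it was at the start of the episode above 0.03 m).
It also fails if it takes over 67 s, if anything falls off the work surface, if the arm or the gripper's body presses on something with over 40 N, if the wrist force passes 120 N, or if a joint passes its speed limit or range.

## Working session

There is one attempt and no reset: what is moved stays moved. The work goes in short steps, each a Python script; the robot and the scene stay as the last script left them, time stands still between calls to the robot, and variables do not carry over. Pictures are saved under pics/ and viewed, at most 10 in all, crops included, and the job is handed in when it is done.

```bash
mkdir -p pics; ls
python3 - <<'E'
from station import r, imaging
import cv2, numpy as np
for n in("side","top"):
    cv2.imwrite(f"pics/{n}0.png",imaging.capture(n)); p=imaging.camera_params(n); print(n,p)
    R=cv2.Rodrigues(np.array(p["rvec"],float))[0]; print(-R.T@np.array(p["tvec"],float).ravel())
s=r.observe(); print(s, r.finger_overhang)
E
```

```text
pics
side {'camera_matrix': array([[543.48253563,   0.        , 328.15945629],
       [  0.        , 543.48253563, 231.90157381],
       [  0.        ,   0.        ,   1.        ]]), 'dist_coeffs': array([-0.12674567,  0.        ,  0.        ,  0.        ,  0.        ]), 'rvec': array([-0.00369523,  2.83634325, -1.30915875]), 'tvec': array([ 578.20592587,   74.18028437, 1329.88457049])}
[598.86650247 960.82465851 909.17141725]
top {'camera_matrix': array([[506.21195224,   0.        , 324.00503264],
       [  0.        , 506.21195224, 242.6108155 ],
       [  0.        ,   0.        ,   1.        ]]), 'dist_coeffs': array([-0.13073671,  0.        ,  0.        ,  0.        ,  0.        ]), 'rvec': array([ 2.14334144, -2.10983251,  0.16587333]), 'tvec': array([ -58.45215539,  576.43514593, 1246.08434394])}
[ 359.14874947  -68.85392395 1324.64774074]
{'clock': 0.1, 'joints': array([ 1.18331563e+00,  3.08946243e-01,  1.63507231e+00, -1.39359281e-05,
        1.19971665e+00, -6.96623975e-02]), 'joint_velocities': array([ 0.00062463, -0.00048544, -0.0037881 ,  0.0003817 ,  0.00010926,
        0.00037441]), 'tau': array([-1.30598319e-04, -4.16404366e+01, -2.77645254e+01, -6.04152478e-05,
        4.01676734e-03, -6.48205713e-06]), 'ee_pos': array([195.04424399, 593.02991305, 249.13803582]), 'eef_rot': array([-3.13945440e+00, -1.36189381e-04,  2.82377927e+00]), 'wrist_force': array([-0.12210667,  0.65348887, -0.34115606]), 'torque': array([-0.04532229,  0.02603239, -0.00080812]), 'grip_force': 0.0, 'grip_width': 85.1938902743573} 19.0
```

View pics/side0.png

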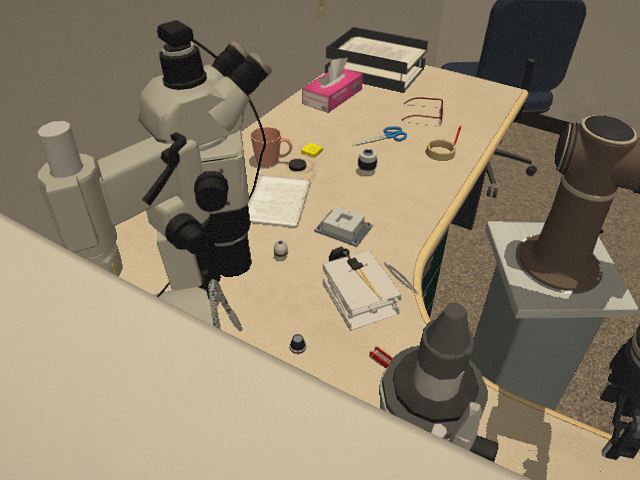

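View pics/top0.png

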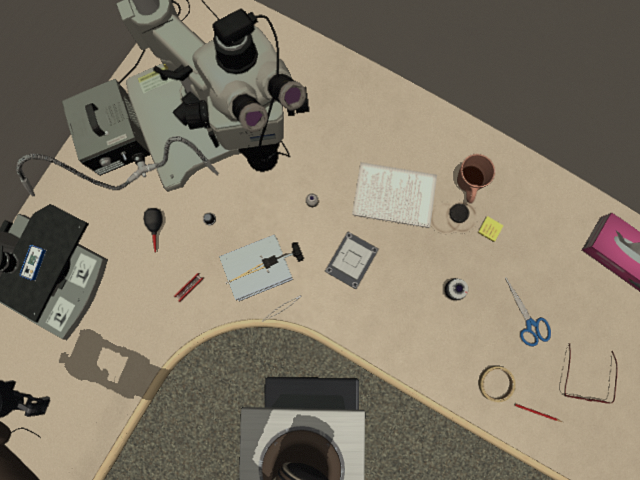

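The coupler shows at top (456,289) and side (368,161), and the block at top (352,259) and side (343,225). I'll enlarge both in one mosaic.

```bash
cat > h.py <<'E'
import cv2, numpy as np
from station import r, imaging
P={n:imaging.camera_params(n) for n in("side","top")}
def tri(ps,pt):
    M,u=[],[]
    for n,q in(("side",ps),("top",pt)):
        p=P[n]; u.append(cv2.undistortPoints(np.array([[q]],float),p["camera_matrix"],p["dist_coeffs"]).reshape(2,1))
        M.append(np.hstack([cv2.Rodrigues(p["rvec"])[0],np.reshape(p["tvec"],(3,1))]))
    X=cv2.triangulatePoints(*M,*u).ravel(); return X[:3]/X[3]
def atz(n,q,z):
    p=P[n]; R=cv2.Rodrigues(p["rvec"])[0]; c=-R.T@np.ravel(p["tvec"])
    d=R.T@np.append(cv2.undistortPoints(np.array([[q]],float),p["camera_matrix"],p["dist_coeffs"]).ravel(),1)
    return c+d*(z-c[2])/d[2]
def proj(n,X):
    p=P[n]; return cv2.projectPoints(np.array(X,float).reshape(-1,3),p["rvec"],p["tvec"],p["camera_matrix"],p["dist_coeffs"])[0].reshape(-1,2)
def tile(n,c,w,h,s,img=None):
    img=imaging.capture(n) if img is None else img
    x0,y0=c[0]-w//2,c[1]-h//2
    t=cv2.resize(img[y0:y0+h,x0:x0+w],None,fx=s,fy=s,interpolation=cv2.INTER_CUBIC)
    for i in range(0,w,10): cv2.line(t,(i*s,0),(i*s,6),(0,0,255),1); cv2.putText(t,str(x0+i),(i*s+1,16),0,.33,(0,0,255),1)
    for i in range(0,h,10): cv2.line(t,(0,i*s),(6,i*s),(0,0,255),1); cv2.putText(t,str(y0+i),(8,i*s+4),0,.33,(0,0,255),1)
    return t
E
python3 - <<'E'
from h import *
s,t=cv2.imread("pics/side0.png"),cv2.imread("pics/top0.png")
A=np.vstack([np.hstack([tile("t",(456,289),40,30,10,t),tile("s",(368,161),40,30,10,s)]),
 np.hstack([cv2.resize(tile("t",(352,260),66,60,6,t),(396,300))if 0 else tile("t",(352,260),80,60,5,t),tile("s",(344,226),80,60,5,s)])])
cv2.imwrite("pics/m1.png",A)
E
```

```text
(no output)
```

View pics/m1.png

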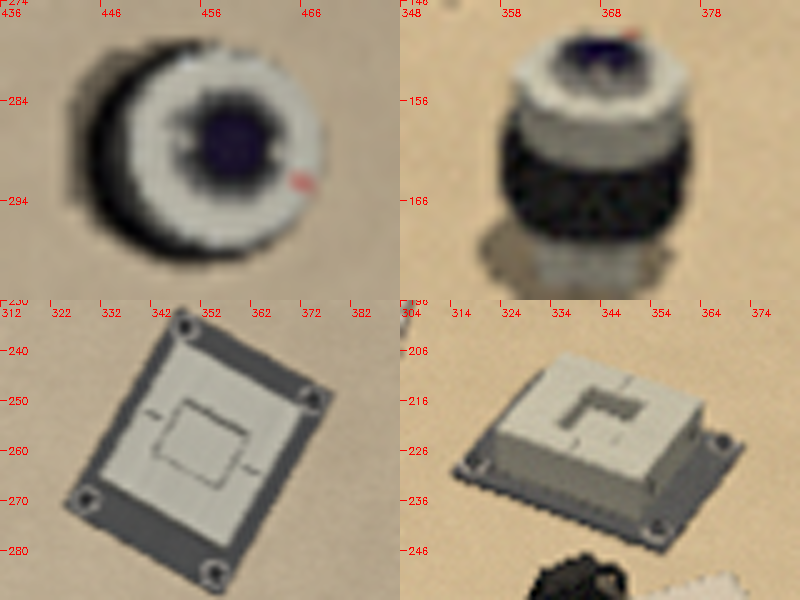

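The top view shows the ring centre near (458.5,288.7), with ticks at (454.4,288.3) and (463.8,289.0). The slot centre is near (352.3,258.6), with its lines at (342.6,253) and (362.2,264). In the side view the neck top is near (368,151.5), and the slot lines are at (349.4,212.6) and (339,224.6).

Run:
```python
from h import *
np.set_printoptions(precision=1,suppress=True)
print("neck",tri((368,151.5),(459.1,288.8)),"ring",tri((368,153.6),(458.5,288.7)))
print("slot",tri((344.2,218.6),(352.3,258.6)))
T=lambda x,y:(312+x/5,230+(y-300)/5)
a,b=atz("top",T(153,415),34),atz("top",T(251,470),34); d=b-a; print("lines",a,b,"ang",np.degrees(np.arctan2(d[1],d[0])),np.hypot(*d[:2]))
S=lambda x,y:(304+(x-400)/5,196+(y-300)/5)
c,e=atz("side",S(627,383),34),atz("side",S(575,443),34);d=e-c;print(c,e,(c+e)/2,np.degrees(np.arctan2(d[1],d[0])))
q=[atz("top",T(*k),34)[:2] for k in((185,345),(300,408),(230,548),(98,472))];print("face",q)
d=atz("top",(463.8,289),70)-atz("top",(454.4,288.3),70);print("ticks",d,np.degrees(np.arctan2(d[1],d[0])))
print("plate mean",np.mean([atz("top",T(*k),6)[:2] for k in((185,327),(313,399),(215,573),(86,499))],0))
print(atz("top",(459.1,288.8),70),atz("side",(368,151.5),70))
x=np.array([1,0,0])
for n in("top","side"):print(proj(n,[[400,0,0],[500,0,0],[400,-100,0]]))
```

```text
neck [ 461.7 -389.2   67.3] ring [ 461.9 -389.3   60.2]
slot [ 538.2 -122.5   31.5]
lines [553.3 -97.5  34. ] [ 525.5 -148.2   34. ] ang -118.78365778784865 57.79592881499748
[ 523.  -143.9   34. ] [551.  -94.7  34. ] [ 537.  -119.3   34. ] 60.34437274347993
face [array([ 590.2, -113.7]), array([ 558.1, -173.3]), array([ 485.2, -137.6]), array([523.3, -69.6])]
ticks [ -1.5 -23.8   0. ] -93.67638821405852
plate mean [ 539.9 -123. ]
[ 461.7 -388.6   70. ] [ 461.9 -384.8   70. ]
[[304.1 312.6]
 [305.  274.4]
 [342.6 313.3]]
[[401.2 260.7]
 [360.3 260.4]
 [397.  234. ]]
```

Run:
```python
from h import *
np.set_printoptions(precision=2,suppress=True,linewidth=200)
for n,ctr in(("top",[461.7,-388.6,70]),("side",[461.9,-384.8,70])):
    I=np.mean([cv2.cvtColor(imaging.capture(n),cv2.COLOR_BGR2GRAY).astype(np.float32) for _ in range(8)],0)
    # refine centre: neck disc in the averaged picture = symmetric darkest; maximise 180-degree symmetry of polar samples
    th=np.radians(np.arange(0,360,3)); rr=np.arange(3,17,1.)
    def samp(c):
        X=np.stack([c[0]+rr[:,None]*np.cos(th),c[1]+rr[:,None]*np.sin(th),np.full((len(rr),len(th)),70.)],-1)
        q=proj(n,X).reshape(len(rr),len(th),2).astype(np.float32)
        return cv2.remap(I,q[...,0],q[...,1],cv2.INTER_CUBIC)
    best=min(((np.sum((samp(c)-np.roll(samp(c),60,1))**2),c) for dx in np.arange(-4,4.1,.5) for dy in np.arange(-4,4.1,.5) for c in [np.array(ctr)+[dx,dy,0]]),key=lambda k:k[0])
    c=best[1]; S=samp(c); print(n,"sym centre",c,best[0])
    for k in (8,9,10,11):
        f=(S[k,:60]+S[k,60:])/2; print(rr[k],"peak deg",3*np.argmax(f),f[::2].astype(int))
```

```text
top sym centre [ 463.7 -387.6   70. ] 154516.89
11.0 peak deg 84 [ 63  60  59  61  60  56  58  62  61  59  60  72  96 118 126 118  93  67  54  55  60  60  59  60  57  54  56  59  62  64]
12.0 peak deg 84 [ 77  73  71  73  74  74  75  78  81  75  73  85 111 134 143 132 108  82  69  70  74  76  78  74  74  76  73  71  74  77]
13.0 peak deg 81 [103  98  95  92  86  91 101 102 100  93  91 100 120 141 145 134 114  95  86  88  90  94  95  91  96  97  91  89  96 102]
14.0 peak deg 81 [125 123 119 117 110 112 127 130 120 116 112 115 128 146 147 137 124 111 103 106 110 117 114 115 116 118 117 116 119 124]
side sym centre [ 462.4 -386.3   70. ] 1.7061599e+06
11.0 peak deg 84 [ 69  70  74  78  82  81  80  77  75  73  80  91 104 113 117 115 108  96  87  85  84  79  74  73  68  68  68  68  69  69]
12.0 peak deg 84 [ 90  89  91  93  96  98  94  91  88  87  92 102 115 123 130 128 120 107  98  96  96  93  90  88  85  85  88  91  93  92]
13.0 peak deg 87 [113 110 109 110 110 110 108 102  98  98 103 114 125 133 137 137 129 117 110 108 108 107 105 103 104 107 111 117 119 117]
14.0 peak deg 87 [135 130 125 123 123 123 118 111 106 107 113 123 131 138 142 142 134 124 119 120 120 120 118 119 124 130 135 138 142 140]
```

The ticks agree in both views: the coupler's y axis is at about 84°. I'll refine the slot the same way and check the IK options.

Run:
```python
from h import *
np.set_printoptions(precision=2,suppress=True,linewidth=200)
for n,ctr in(("top",[538.4,-122.8]),("side",[537,-119.3])):
    I=np.mean([cv2.cvtColor(imaging.capture(n),cv2.COLOR_BGR2GRAY).astype(np.float32) for _ in range(8)],0)
    th=np.radians(np.arange(0,360,1.)); rr=np.arange(24,34,1.)
    def samp(c):
        X=np.stack([c[0]+rr[:,None]*np.cos(th),c[1]+rr[:,None]*np.sin(th),np.full((len(rr),len(th)),34.)],-1)
        q=proj(n,X).reshape(len(rr),len(th),2).astype(np.float32)
        return cv2.remap(I,q[...,0],q[...,1],cv2.INTER_CUBIC)
    best=min(((np.sum((samp(c)-np.roll(samp(c),180,1))**2),c) for dx in np.arange(-4,4.1,.5) for dy in np.arange(-4,4.1,.5) for c in [np.array(ctr)+[dx,dy]]),key=lambda k:k[0])
    S=samp(best[1]); f=S.mean(0); f=(f[:180]+f[180:])/2; w=np.clip(np.median(f)-f,0,None)[40:82]; w[w<.3*w.max()]=0
    print(n,best[1],"min",np.argmin(f),"centroid",np.sum(w*np.arange(40,82))/w.sum(), f[40:82:3].astype(int))
T=lambda x,y:(312+x/5,230+(y-300)/5)
A=[atz("top",T(*k),6)[:2] for k in((185,327),(313,399),(215,573),(86,499))]
for i,j in((1,0),(2,3),(0,3),(1,2)): d=A[i]-A[j]; print(np.degrees(np.arctan2(d[1],d[0])),np.hypot(*d))
for nm,p,ys in(("pick",[463,-387,36],84),("place",[538,-121.5,55],60.5)):
  for k in range(-180,180,30):
    y=np.radians(ys+k); q=r.ik(p,[np.pi,0,y]); print(nm,k,None if q is None else np.array(q))
```

```text
top [ 540.4 -121.8] min 61 centroid 60.89938698879898 [175 176 176 178 177 169 146 131 149 172 178 177 176 176]
side [ 538.5 -120.3] min 61 centroid 61.364389630318406 [187 188 189 190 190 184 169 159 166 183 190 190 189 188]
-119.00414744169242 77.58127626990348
-119.1367972918879 77.69673843761925
-28.92280771731806 105.56522651768424
-28.860498325899105 105.74533399980348
pick -180 [-0.77  0.54  1.8  -0.    0.8   2.48]
pick -150 [-0.77  0.54  1.8  -0.    0.8   1.95]
pick -120 [-0.77  0.54  1.8  -0.    0.8   1.43]
pick -90 [-0.77  0.54  1.8  -0.    0.8   0.91]
pick -60 [-0.77  0.54  1.8  -0.    0.8   0.38]
pick -30 [-0.77  0.54  1.8  -0.    0.8  -0.14]
pick 0 [-0.77  0.54  1.8   0.    0.8  -0.66]
pick 30 [-0.77  0.54  1.8   0.    0.8  -1.19]
pick 60 [-0.77  0.54  1.8   0.    0.8  -1.71]
pick 90 [-0.77  0.54  1.8   0.    0.8  -2.23]
pick 120 [-0.77  0.54  1.8  -0.    0.8  -2.76]
pick 150 None
place -180 [-0.3   0.44  1.92 -0.    0.79 -2.93]
place -150 [-0.3   0.44  1.92 -0.    0.79  2.83]
place -120 [-0.3   0.44  1.92 -0.    0.79  2.31]
place -90 [-0.3   0.44  1.92 -0.    0.79  1.78]
place -60 [-0.3   0.44  1.92 -0.    0.79  1.26]
place -30 [-0.3   0.44  1.92 -0.    0.79  0.74]
place 0 [-0.3   0.44  1.92 -0.    0.79  0.21]
place 30 [-0.3   0.44  1.92 -0.    0.79 -0.31]
place 60 [-0.3   0.44  1.92  0.    0.79 -0.83]
place 90 [-0.3   0.44  1.92  0.    0.79 -1.36]
place 120 [-0.3   0.44  1.92  0.    0.79 -1.88]
place 150 [-0.3   0.44  1.92  0.    0.79 -2.4 ]
```

```bash
cat >> h.py <<'E'
def down(yaw): return [np.pi,0,yaw]
def st(tag):
    s=r.observe(); print(tag,"t%.1f"%s["clock"],"p",np.round(s["ee_pos"],1),"rpy",np.round(s["eef_rot"],3),"F",np.round(s["wrist_force"],1),"T",np.round(s["torque"],3),"w%.1f g%.1f"%(s["grip_width"],s["grip_force"])); return s
E
python3 - <<'E'
from h import *
yaw=np.radians(84)
r.move_pose([463,-387,200],down(yaw)); st("over")
r.move_straight([463,-387,110],rate=150); s=st("110")
e=s["ee_pos"]-[463,-387,110]
print(r.move_straight(np.array([463,-387,36])-e,rate=80,guard=10)); st("down")
r.grab(40); st("grab")
cv2.imwrite("pics/g.png",np.hstack([tile("top",(456,285),80,90,5),tile("side",(368,155),80,90,5)]))
E
```

```text
over t5.2 p [ 463.5 -386.4  200.1] rpy [ 3.141 -0.     1.467] F [0.  0.5 0.2] T [ 0.021 -0.001  0.001] w85.3 g0.0
110 t6.0 p [ 463.6 -387.5  110.7] rpy [3.140e+00 1.000e-03 1.466e+00] F [ 0.4 -0.5 -0.2] T [-0.029  0.061  0.013] w85.5 g0.0
False
down t7.1 p [ 462.9 -387.    35.9] rpy [3.141e+00 1.000e-03 1.466e+00] F [-0.4  0.3  0.5] T [-0.071 -0.041  0.038] w85.5 g0.0
grab t7.5 p [ 462.6 -386.9   36.3] rpy [3.141e+00 1.000e-03 1.466e+00] F [-1.8  1.3  6. ] T [ 0.082  0.242 -0.009] w53.9 g42.4
```

View pics/g.png

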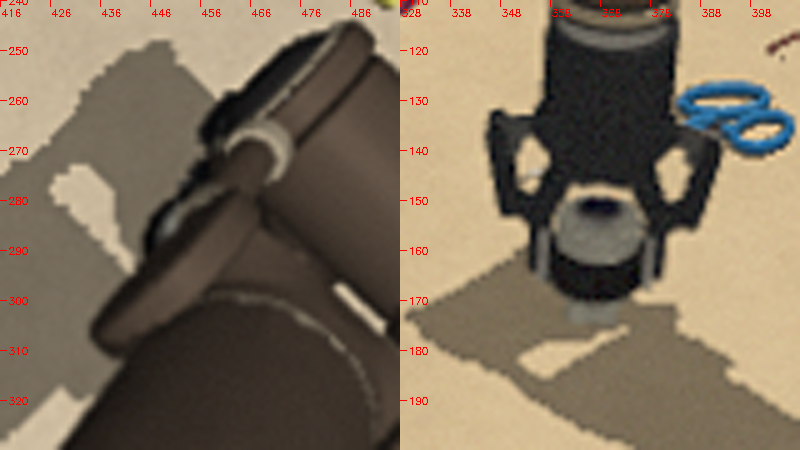

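The side view shows both fingers straddling the sleeve, with the coupler centred between them near column 368 and the tang still bare below. The width of 54 mm is about the sleeve's diameter. Next I'll lift, carry it over and lower it with a guard.

Run:
```python
from h import *
yw=np.radians(61)
r.move_straight([463,-387,130],rate=120); st("lift")
r.move_pose([539.4,-121,130],down(yw)); st("over")
T=np.array([539.4,-121,80.])
r.move_straight(T,rate=80); r.sleep(.3); s=st("80")
e=s["ee_pos"]-T
hit=r.move_straight(np.array([539.4,-121,56])-e,rate=15,guard=6); s=st(f"hit {hit}")
cv2.imwrite("pics/p.png",tile("side",(344,215),80,60,10))
```

```text
lift t8.5 p [ 462.3 -386.3  128.9] rpy [-3.140e+00 -1.000e-03  1.466e+00] F [ 0.3 -0.2 -3.8] T [0.041 0.03  0.029] w53.6 g42.6
over t9.6 p [ 539.3 -121.6  129.7] rpy [-3.141e+00  1.000e-03  1.065e+00] F [ 0.2 -0.8 -4.1] T [0.009 0.011 0.04 ] w53.0 g42.5
80 t10.7 p [ 539.8 -121.1   80.6] rpy [ 3.141 -0.     1.065] F [-1.  -0.2 -2.9] T [ 0.008 -0.004 -0.026] w53.3 g42.6
hit True t11.7 p [ 539.1 -121.    66. ] rpy [-3.141  0.     1.065] F [-0.8 -0.4  5. ] T [-0.072 -0.001  0.036] w53.7 g43.5
```

View pics/p.png

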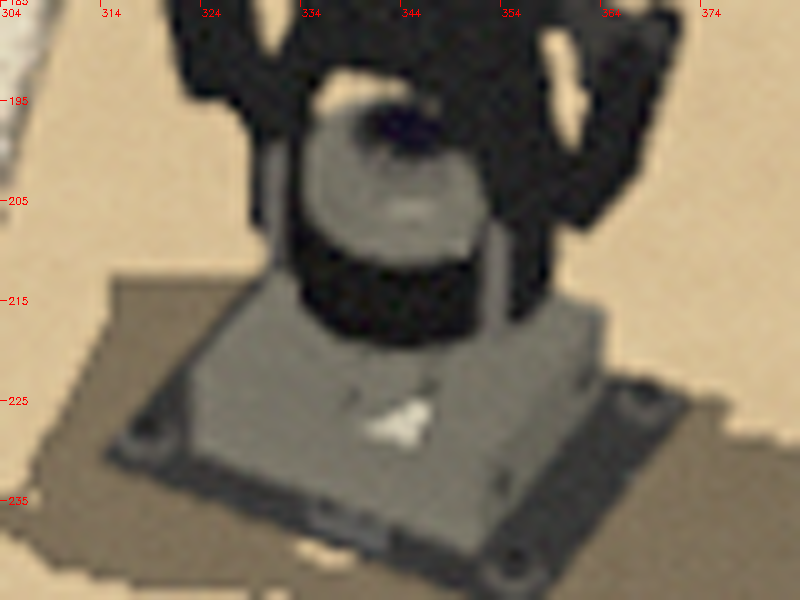

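The side view shows the coupler held upright over the slot. It stopped 4.3 mm deep, so the lead has entered and the full tang is caught on the rim. I'll find the slot's middle by touching its walls with the lead.

Run:
```python
from h import *
yw=np.radians(61); y=np.array([np.cos(yw),np.sin(yw),0]); x=np.array([y[1],-y[0],0])
s=r.observe(); c=np.array([539.4,-121,0]); b=np.array([s["ee_pos"][0],s["ee_pos"][1],0]) 
zc=67.5
r.move_straight([b[0],b[1],zc],rate=10); r.sleep(.3); st("up")
c0=b.copy()
for d in (x,y):
    lim=[]
    for sg in(1,-1):
        h=r.move_straight(c0+sg*4*d+[0,0,zc],rate=5,guard=4)
        p=r.observe(); lim.append((p["ee_pos"]-c0)@d); st(f"{sg} {h} {lim[-1]:.2f}")
        r.move_straight(c0+[0,0,zc],rate=15)
    c0=c0+d*np.mean(lim); c0[2]=0
    print("centre",c0)
r.move_straight(c0+[0,0,zc],rate=10); r.sleep(.3); st("c")
h=r.move_straight(c0+[0,0,55.5],rate=10,guard=6); st(f"hit {h}")
```

```text
up t12.5 p [ 538.9 -121.    67.3] rpy [-3.137e+00  1.000e-03  1.065e+00] F [ 1.  -0.5 -3. ] T [-0.004 -0.032 -0.034] w53.7 g42.5
1 True 0.20 t13.0 p [ 539.1 -121.3   66.4] rpy [-3.133e+00  2.000e-03  1.065e+00] F [ 0.8 -0.5  0.1] T [-0.071 -0.242 -0.024] w54.0 g42.8
-1 True -2.20 t14.1 p [ 537.2 -120.    67.3] rpy [-3.133e+00  2.000e-03  1.065e+00] F [ 2.3 -0.9 -1.6] T [-0.172 -0.406  0.05 ] w53.7 g42.9
centre [ 538.21141595 -120.52820519    0.        ]
1 True 1.97 t15.2 p [ 538.8 -118.6   66.7] rpy [-3.13   0.005  1.067] F [ 0.8 -1.7 -2.7] T [-0.197 -0.051 -0.006] w53.7 g43.0
-1 True -1.30 t16.0 p [ 537.  -121.3   66.8] rpy [-3.127e+00  3.000e-03  1.065e+00] F [ 1.7 -0.1 -3.5] T [ 0.198 -0.309  0.009] w53.8 g43.0
centre [ 538.37530534 -120.23254089    0.        ]
c t16.9 p [ 538.4 -120.2   67.5] rpy [-3.123  0.004  1.066] F [-0.4  0.3 -3.6] T [ 0.008 -0.044 -0.019] w53.8 g43.0
hit False t18.3 p [ 538.6 -120.3   55.7] rpy [-3.124  0.004  1.066] F [ 0.5 -0.6 -1.5] T [-0.152 -0.14   0.009] w53.9 g43.0
```

It slid in without contact. I'll level the tool, press gently to the flange, release and look.

Run:
```python
from h import *
yw=r.observe()["eef_rot"][2]
r.move_straight([538.4,-120.3,55.5],down(yw),rate=10); st("lvl")
h=r.move_straight([538.4,-120.3,53],down(yw),rate=8,guard=8); st(f"hit {h}")
r.ungrasp(); st("open")
p=r.observe()["ee_pos"]; r.move_straight([538.4,-120.3,135],down(yw),rate=120); st("up")
np.set_printoptions(precision=1,suppress=True)
r.move_straight([538.4,-120.3,180],down(yw),rate=150)
cv2.imwrite("pics/q.png",np.hstack([tile("side",(344,215),60,70,8)]))
```

```text
lvl t18.5 p [ 538.1 -120.2   55.4] rpy [-3.141 -0.     1.066] F [ 0.7 -1.  -2.4] T [-0.035 -0.09   0.051] w53.5 g43.4
hit True t18.8 p [ 538.2 -120.2   55.3] rpy [-3.14   0.     1.066] F [-0.6  0.4  4.2] T [ 0.033  0.014 -0.016] w53.9 g44.0
open t19.2 p [ 537.  -119.9   53.9] rpy [-3.138e+00  1.000e-03  1.066e+00] F [ 0.1 -0.1  0.2] T [ 0.003 -0.018 -0.025] w85.5 g0.0
up t20.0 p [ 537.7 -120.1  134.4] rpy [-3.14   0.     1.066] F [ 0.3  0.2 -0. ] T [-0.014 -0.018 -0.   ] w85.7 g0.0
```

View pics/q.png

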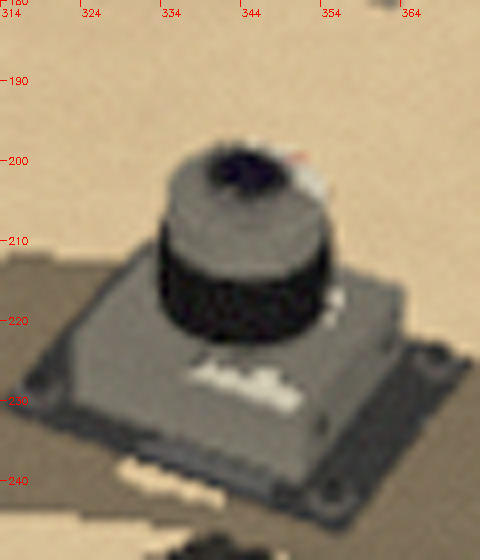

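The coupler stands home: the press stopped at TCP 55.3 = 36.3 + 19, and the flange lies on the block. Next is the ring, gripped with the fingertips kept above the sleeve (top at 65 mm).

Run:
```python
from h import *
yw=np.radians(121); C=np.array([538.2,-120.2,88.])
r.move_pose([*C[:2],150],down(yw)); r.move_straight([*C[:2],110],down(yw),rate=120); s=st("110"); e=s["ee_pos"]-[*C[:2],110]
h=r.move_straight(C-e,down(yw),rate=60,guard=8); r.sleep(.2); st(f"at {h}")
r.grab(40); r.sleep(.2); s=st("grab")
q=np.array(r.ik(C-e,down(yw))); print(q,s["joints"],s["tau"][5])
np.save("q.npy",q)
cv2.imwrite("pics/r.png",tile("side",(344,210),70,60,8))
a=[]
for _ in range(10): r.sleep(.02); o=r.observe(); a.append([o["torque"][2],o["tau"][5]])
print(np.mean(a,0),np.std(a,0))
for i in range(3):
    q[5]+=.04; r.movej(q); a=[]
    for _ in range(5): r.sleep(.02); o=r.observe(); a.append([o["torque"][2],o["tau"][5]])
    print(o["clock"],o["joints"][5],o["eef_rot"][2],np.mean(a,0),np.std(a,0))
np.save("q.npy",q)
```

```text
110 t22.0 p [ 538.  -120.1  109.7] rpy [-3.141e+00 -1.000e-03  2.112e+00] F [0.8 0.4 0.2] T [ 0.007  0.025 -0.034] w85.4 g0.0
at False t22.7 p [ 538.8 -120.4   88.6] rpy [3.141e+00 1.000e-03 2.112e+00] F [-0.7 -0.  -0. ] T [-0.009  0.022  0.018] w85.3 g0.0
grab t23.3 p [ 538.4 -120.4   88.9] rpy [-3.141  0.     2.112] F [-2.5 -1.   5.8] T [-0.047  0.406  0.057] w48.6 g41.0
[-0.29867754  0.38031086  1.91203786  0.          0.84924393 -0.8397296 ] [-2.98810874e-01  3.79452125e-01  1.91174610e+00 -4.56340823e-04
  8.50504723e-01 -8.39810462e-01] 0.05153322941623628
[0.04269202 0.05165715] [2.54817300e-02 2.42207619e-05]
23.875 -0.7995065326278918 2.071646375986906 [-0.05259175 -0.0366517 ] [0.02497107 0.00329923]
24.2083 -0.7595006628497138 2.03164290518048 [-0.06003546 -0.04424451] [0.03252869 0.00365656]
24.5417 -0.7195057821363985 1.991625224128727 [-0.05296302 -0.04489688] [0.04341212 0.00369327]
```

View pics/r.png

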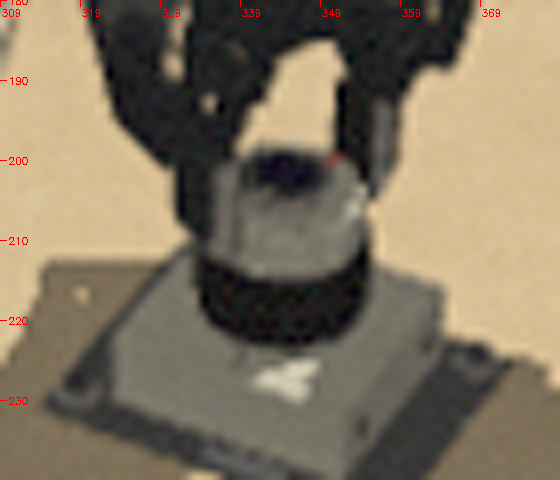

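The side view shows the fingers on the ring, their tips just above the black sleeve. The drag reads as a steady tau[5] of about -0.045 with low noise, and the climb should take it further negative. I'll turn in small steps and stop at about 0.17 N m beyond running drag.

Run:
```python
from h import *
q=np.load("q.npy"); hist=[-.0445]; step=.05; trav=.12; out=[]
def meas():
    r.sleep(.06); a=[]
    for _ in range(4): r.sleep(.01); o=r.observe(); a.append([o["tau"][5],o["torque"][2]])
    return np.mean(a,0),o
while trav<1.85:
    q[5]+=step; trav+=step; r.movej(q); m,o=meas(); base=np.median(hist[-6:]) if step>.04 else base; d=abs(m[0]-base)
    out.append((round(trav,3),round(float(m[0]),3),round(float(m[1]),3)))
    if d>.155: break
    if step>.04:
        if d>.035: step=.01
        else: hist.append(m[0])
np.save("q.npy",q); print(out,"base",base); st("end")
```

```text
[(0.17, -0.049, -0.053), (0.22, -0.05, -0.067), (0.27, -0.052, -0.059), (0.32, -0.054, -0.078), (0.37, -0.055, -0.05), (0.42, -0.055, -0.031), (0.47, -0.059, -0.064), (0.52, -0.06, -0.031), (0.57, -0.06, -0.059), (0.62, -0.061, -0.064), (0.67, -0.064, -0.068), (0.72, -0.065, -0.068), (0.77, -0.066, -0.058), (0.82, -0.068, -0.084), (0.87, -0.071, -0.07), (0.92, -0.07, -0.067), (0.97, -0.075, -0.054), (1.02, -0.078, -0.08), (1.07, -0.078, -0.085), (1.12, -0.078, -0.101), (1.17, -0.078, -0.1), (1.22, -0.078, -0.07), (1.27, 0.036, 0.036), (1.28, 0.122, 0.127)] base -0.07831178605556488
end t32.7 p [ 538.8 -120.7   88.9] rpy [3.14  0.    0.834] F [-2.1 -1.4  5.9] T [-0.165  0.241  0.094] w48.3 g41.2
```

The sign flips at contact (1.22–1.27 rad). The running reading was the residual left by friction after each step's overshoot, so the true offset is about 0 and the load is positive. I'll continue in 0.005 rad steps to about 0.24 N m.

Run:
```python
from h import *
q=np.load("q.npy"); out=[]
for i in range(14):
    q[5]+=.005; r.movej(q); r.sleep(.1); a=[]
    for _ in range(4): r.sleep(.01); o=r.observe(); a.append([o["tau"][5],o["torque"][2]])
    m=np.mean(a,0); out.append(tuple(np.round(m,3)))
    if m[0]>.235 or (i>0 and abs(out[-1][0]-out[-2][0])>.05): break
np.save("q.npy",q); print(out); st("end")
```

```text
[(np.float64(0.171), np.float64(0.172)), (np.float64(0.181), np.float64(0.197)), (np.float64(0.188), np.float64(0.196)), (np.float64(0.194), np.float64(0.206)), (np.float64(0.2), np.float64(0.2)), (np.float64(0.206), np.float64(0.213)), (np.float64(0.218), np.float64(0.215)), (np.float64(0.235), np.float64(0.248)), (np.float64(0.253), np.float64(0.254))]
end t36.2 p [ 538.4 -120.7   88.9] rpy [3.141e+00 1.000e-03 7.900e-01] F [-2.3 -0.9  6.8] T [-0.243  0.404  0.294] w48.3 g41.3
```

Run:
```python
from h import *
r.sleep(.4); s=st("hold"); r.ungrasp(); r.sleep(.2); s=st("open")
p=s["ee_pos"]; r.move_straight([p[0],p[1],190],down(s["eef_rot"][2]),rate=100)
r.move_pose([400,50,250],down(s["eef_rot"][2])); st("clear")
cv2.imwrite("pics/z.png",np.hstack([tile("top",(352,258),50,60,8),tile("side",(344,212),50,60,8)]))
```

```text
hold t36.6 p [ 538.4 -120.7   88.9] rpy [3.141e+00 1.000e-03 7.900e-01] F [-2.9 -1.4  7.4] T [-0.241  0.382  0.233] w48.3 g41.3
open t37.2 p [ 538.4 -120.2   88.3] rpy [-3.142 -0.     0.787] F [-0.1 -1.  -0.1] T [ 0.014 -0.011  0.027] w85.5 g0.0
clear t39.3 p [400.7  49.6 250. ] rpy [ 3.141 -0.     0.787] F [-0.  -0.5 -0.9] T [ 0.023 -0.009 -0.022] w85.4 g0.0
```

View pics/z.png

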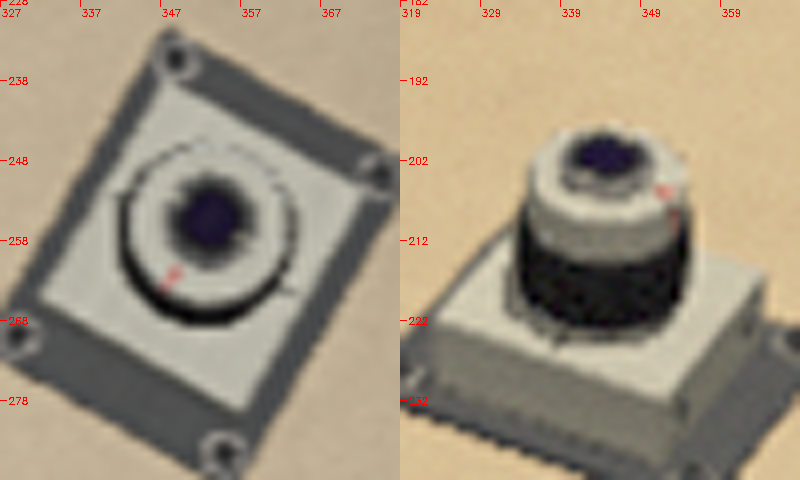

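The pictures show the coupler upright and centred on the block, with the flange down. The ring's red mark has turned clockwise to about (348,263) in the top view. I'm handing it in.

```bash
python3 -c "
from station import r
print(r.job_done())"
```

```text
the job is handed in; nothing more can be done
None
```

I handed in the job at about 39 s: the coupler stands fully home in the block and the lock ring is tightened clockwise to about 0.25 N m, under the 0.38 N m slip limit, but I couldn't see the sleeve's red mark to confirm it hadn't moved, and no verdict was returned.

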